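# Clamp the exhaust joint on the stall's fitting stand

## Robot

A 7-joint arm with a two-finger parallel gripper is mounted at the origin on the work surface. World frame = base frame: x ahead of the robot, y to its left, z up, the work surface at z = 0. Lengths are in m, angles in rad, forces in N, time in s.
With the tool pointing down it reaches from about 0.4 to 0.85 m from the base axis. Payload 4.5 kg.
Tool frame: the origin (TCP) lies on the centre line of the jaws, within the pads' length; the fingertips stand 25 mm ahead of it and the grasp point (between the pads) lies 6 mm ahead of it; z points along the fingers, y is the direction in which the jaws open and shut (so a half turn about z gives the same grasp; the last joint's range is limited). The gripper opens to 88 mm and grips with 3 to 60 N. Pads are 18 mm wide; open, the fingers measure 123 mm over their backs; the gripper's body (75 mm by 187 mm) begins 45 mm behind the grasp point.
Start: joints at [1.317, 0.689, -0.195, 1.565, 0.157, 0.902, -0.215], TCP at [0.177, -0.599, 0.264] pointing down, gripper open.
Joint ranges: [-3.01, 3.01], [-0.46, 2.08], [-1.47, 1.51], [0.13, 2.56], [-1, 4.14], [0.04, 2.09], [-2.66, 2.66]. Speed limits (rad/s): [2.57, 2.57, 3.14, 3.14, 3.14, 3.14, 3.14].

## Interface

Orientations are given as a unit quaternion [x, y, z, w].
In Python, from plant import r, eyes gives the robot as it stands.
- The arm moves only by the tool servo_tool, never from a script. Its argument "deltas" is a list of rows, each an object of numbers: "dx", "dy", "dz": the shift along the tool's x, y, z in units of 60 mm (1.0 is 60 mm); "ax", "ay", "az": the turn, a rotation vector about the tool's x, y, z in units of 6 degrees (1.0 is 6 degrees); "hand": the finger opening in mm, from 0 to 88.1. A call has 1 to 10 rows; each row is the pose to reach, as a shift and turn from the pose commanded when the call began, along the tool's axes at that moment; what a row does not reach only later rows make up. A row lasts 1/8 s, in which the tool goes at most 62.5 mm and 10.7 degrees, less where a joint would pass 70% of its speed; a pose out of reach is approached as far as the arm can. A call with a gripper value outside its range is refused whole. The fingers move at their own pace and stop on an object; "newtons" is the grip in N (left out, the last holds). Time passes only in rows, so rows that repeat a pose let the fingers close. It gives the time, the measured TCP pose, the force and the opening at its end, in the units of the state.
- r.get_state(): the state, without advancing time (a new reading comes with each control period).
- eyes.snapshot(name): name is "side" or "top"; returns (picture, depth): 384x512x3 uint8, red, green, blue; 384x512 float32, m along the optical axis (not along the pixel's ray), 0 where there is no reading.
- eyes.camera_model(name): a dict with "fx", "fy", "cx", "cy" (pixels), "k1" (the pictures are not rectified: a ray, as slopes to the right and down, at radius r is drawn at 1 + k1 r^2 times it, then the intrinsics apply), "pose" (4x4, takes a point from camera to world coordinates). Camera axes: x right, y up, looking along -z (the intrinsics and any distortion apply to the point x, -y, -z); pixel columns grow to the right and rows downward; lengths in m; the calibration is good to about 2 mm. A picture is of the moment at which its call begins. camera_model takes no time and is no camera call.
- r.finish_job(): hands the job in, once; it reports no verdict.
The state is a dict: "clock": time; "q": joint angles; "qd": joint speeds; "joint_torque": joint torques, N m; "tool_pos": TCP position; "eef_rot": TCP orientation; "contact_force": force on the tool from outside, world axes, zero at the start; "moment": the same for the moment, N m; "opening": opening from 0.0 (shut) to 1.0 (fully open).
Only numpy, scipy, OpenCV 4.12 (cv2) and the standard library are available. Lean on these libraries where they do the work, as an engineer would, in place of code of your own. Each camera call takes 0.05 s, during which the arm holds its last target.

## Task

Two fitting stands with hinged clamp rings are on the parts table; on only one of them a short flanged tail pipe is already sitting on the lower flange. On that stand, swing the open half of the clamp ring fully shut around the two flanges, then swing the latch arm fully home across the closed lugs, leave the tail pipe seated upright and let go.

Things in the scene. Friction and masses are not known exactly. Their poses are not given: they have to be found in the camera images.
- stand: Fixed stand under the tail pipe: base plate 150 x 210 mm, 50 mm upright pipe, 74 mm flange (top 66 mm up), clamp ring 100 mm wide, 56-76 mm up. Origin on the table below the pipe axis, z up. Rear (+x) half ring fixed, front (-x) half swings. Two upright black grip pins, 14 mm thick, tops 165 mm up, on ring and latch; fingertips over 115 mm clear all else. The other, bare stand is alike.
- clamp (a joint): Swinging half ring, rad, on a vertical hinge at stand x 0, y +60 mm: 0 = shut, at its stop; grows opening, clockwise from above, to 1.7; starts 0.9-1.5. Its grip pin (rubber 86-165 mm up) is at stand x = -60 cos q - 60 sin q, y = 60 + 60 sin q - 60 cos q mm, so (-60, 0) when shut. Moves level, 1 N at the pin, stays where left.
- latch (a joint): Flat latch arm 78-85 mm up, rad, on a vertical pivot at stand x 22, y -82 mm: 0 = home at its stop, arm along stand -x over both lugs at the ring's -y side; grows swinging out, counter-clockwise from above, to 1.8; starts 1.0-1.6. Its grip pin (rubber 86-165 mm up) is at stand x = 22 - 65 cos q, y = -82 - 65 sin q mm. Moves level, 1 N at the pin, stays where left.
- pipe: Loose steel tail pipe, 46 mm tall, 50 mm thick, open ends, 74 mm flange 6 mm thick at its foot, top flared to 66 mm, about 0.35 kg. Origin at the centre of its underside, z along its axis. It sits on the stand's flange, underside 66 mm above the table, centred on a 39 mm boss with 1.5 mm play, held only by its weight. The other stand shows its bare boss instead.
Mind the look-alikes: they are no part of the job. Leave any green look-alike of the pipe alone.

How it is judged:
On the way, in this order (a step that is already met when the one before it is completed fails the run):
1. the ring is shut while the latch is still swung out (value of joint clamp below 0.12 rad and value of joint latch above 0.4 rad), for 0.2 s.
2. the latch is home with the ring shut (value of joint latch below 0.15 rad and value of joint clamp below 0.12 rad), for 0.2 s.
At the end, for the whole second after the job is handed in: The swinging half ring is shut to within 0.12 rad (7 degrees), the latch arm is home to within 0.15 rad (9 degrees), and the tail pipe rests upright (within 0.15 rad) on the stand's flange, within 10 mm of its seat (all of step 2 and horizontal distance between pipe and stand below 0.01 m and height (world z) of pipe between 0.06 and 0.072 m and angle between pipe's own z axis and vertical below 0.15 rad and linear speed of pipe below 0.03 m/s); the robot touches nothing.
It fails at once if the tail pipe is knocked off or tipped over (angle between pipe's own z axis and vertical above 0.5 rad or horizontal distance between pipe and stand above 0.03 m).
It also fails if it takes over 42 s, if anything falls off the work surface, if the arm or the gripper's body presses on something with over 40 N, if the wrist force passes 120 N, or if a joint passes its speed limit or range.

## Working session

There is one attempt and no reset: what is moved stays moved. The work goes in short steps, Python scripts to look and compute and a tool call to move; the robot and the scene stay as the last step left them, time stands still between calls to the robot, and variables do not carry over. Pictures are saved under pics/ and viewed, and the job is handed in when it is done.

Besides the shell and the picture viewer there is one more tool, called after ">>>" as name(argument=value, ...) on one line, values as JSON. servo_tool: Moves the arm, as the interface text tells. Its arguments: {"type":"object","properties":{"deltas":{"type":"array","items":{"type":"object","properties":{"dx":{"type":"number"},"dy":{"type":"number"},"dz":{"type":"number"},"ax":{"type":"number"},"ay":{"type":"number"},"az":{"type":"number"},"hand":{"type":"number"}}}},"newtons":{"type":"number"}},"required":["deltas"]}

```bash
ls; mkdir -p pics; cat > h.py <<'E'
import numpy as np, cv2
from plant import r, eyes
def pts(name,depth):
    m=eyes.camera_model(name)
    h,w=depth.shape
    u,v=np.meshgrid(np.arange(w),np.arange(h))
    K=np.array([[m['fx'],0,m['cx']],[0,m['fy'],m['cy']],[0,0,1.]])
    p=cv2.undistortPoints(np.stack([u,v],-1).reshape(-1,1,2).astype(np.float64),K,np.array([m['k1'],0,0,0])).reshape(h,w,2)
    d=np.stack([p[...,0],-p[...,1],-np.ones((h,w))],-1)
    P=np.array(m['pose'])
    return d@P[:3,:3].T, P[:3,3], (d*depth[...,None])@P[:3,:3].T+P[:3,3]
E
python3 - <<'E'
from h import *
s=r.get_state();print(s['clock'],s['tool_pos'],s['eef_rot'],s['opening'])
for n in('side','top'):
    a,d=eyes.snapshot(n);np.savez('/tmp/%s0.npz'%n,a=a,d=d)
    cv2.imwrite('pics/%s0.png'%n,cv2.resize(a[...,::-1],None,fx=1.5,fy=1.5))
    m=eyes.camera_model(n);print({k:np.round(v,3).tolist() for k,v in m.items()})
E
```

```text
pics
0.0 [ 0.17721621 -0.59875254  0.26293041] [ 9.89655428e-01  1.43461976e-01 -1.85123385e-04 -8.72769801e-04] 1.0015812639229913
{'fx': 440.379, 'fy': 440.379, 'cx': 247.779, 'cy': 193.399, 'k1': -0.104, 'pose': [[0.966, 0.155, -0.205, 0.324], [-0.257, 0.588, -0.767, -0.733], [0.002, 0.794, 0.608, 0.688], [0.0, 0.0, 0.0, 1.0]]}
{'fx': 408.705, 'fy': 408.705, 'cx': 256.959, 'cy': 196.641, 'k1': -0.095, 'pose': [[-0.002, 0.997, -0.08, 0.488], [-1.0, -0.001, 0.013, 0.043], [0.013, 0.08, 0.997, 0.868], [0.0, 0.0, 0.0, 1.0]]}
```

View pics/top0.png

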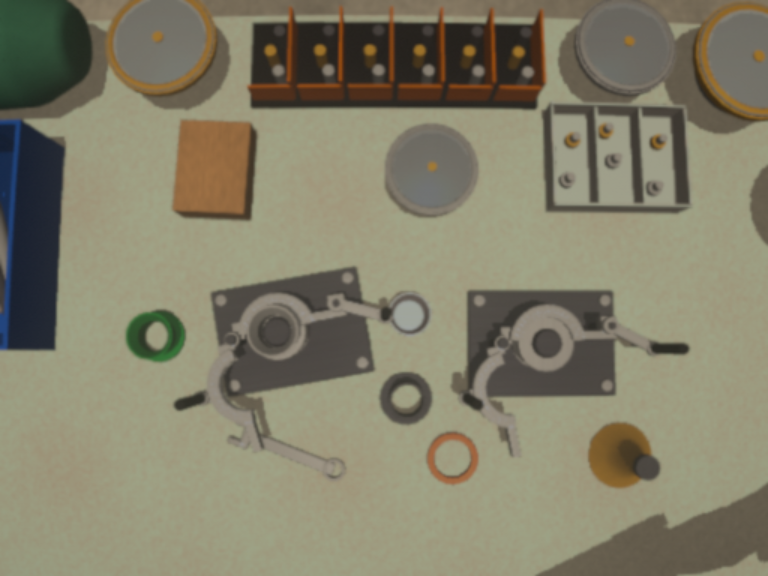

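View pics/side0.png

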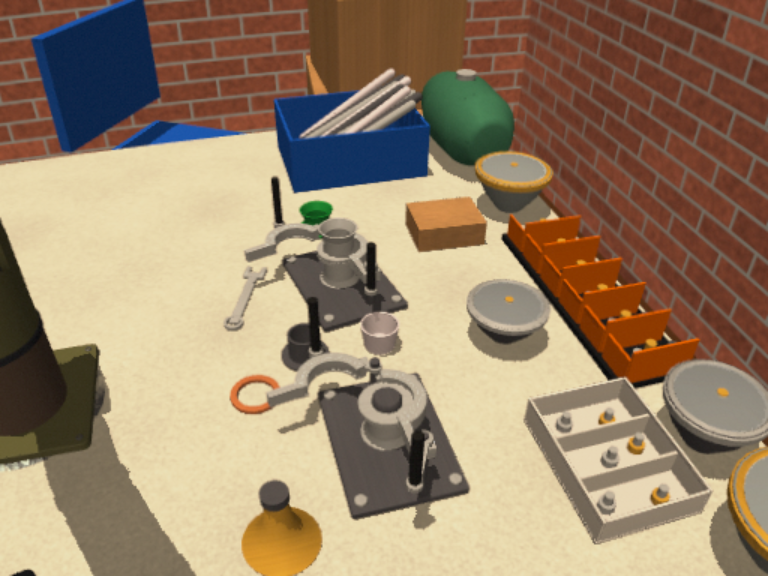

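The left stand in the top view (pipe near (275,330)) carries the pipe. The clamp pin is near (190,400) and the latch pin near (385,313), beside a loose grey cup at (408,313). Next I'll measure these.

```bash
python3 - <<'E'
from h import *
for n in('top','side'):
    z=np.load('/tmp/%s0.npz'%n);a,d=z['a'],z['d'];D,o,W=pts(n,d)
    hsv=cv2.cvtColor(a,cv2.COLOR_RGB2HSV)
    ok=(d>0)&(W[...,0]>.2)&(W[...,0]<.7)&(W[...,1]>-.3)&(W[...,1]<.4)
    if n=='top':
        # base plate: z<20mm, dark
        m=(ok&(W[...,2]>.004)&(W[...,2]<.016)&(a.max(-1)<100)).astype(np.uint8)
        m=cv2.morphologyEx(m,cv2.MORPH_OPEN,np.ones((3,3)))
        nn,l,st,c=cv2.connectedComponentsWithStats(m)
        for i in range(1,nn):
            if st[i,4]>300:
                print('plate',c[i],st[i],np.median(W[l==i],0))
    m=(ok&(W[...,2]>.095)&(W[...,2]<.18)).astype(np.uint8)
    nn,l,st,c=cv2.connectedComponentsWithStats(m)
    for i in range(1,nn):
        if st[i,4]>15:
            w=W[l==i]; print(n,'high',c[i].round(),st[i,4],'mean',w.mean(0).round(4),'max',w.max(0).round(3),'min',w.min(0).round(3), a[l==i].mean(0).round())
            if a[l==i].max(-1).mean()<70:
                for lo in (.1,.12,.14,.155):
                    s=w[(w[:,2]>lo)&(w[:,2]<lo+.02)]
                    if len(s): print('    slice',lo,s.mean(0).round(4),len(s))
    m=(ok&(W[...,2]>.03)).astype(np.uint8)
    nn,l,st,c=cv2.connectedComponentsWithStats(m)
    for i in range(1,nn):
        if st[i,4]>15:
            w=W[l==i]; print(n,'>30',c[i].round(),st[i,4],'max',w.max(0).round(3),'min',w.min(0).round(3), a[l==i].mean(0).round())
E
```

```text
plate [190.07636603 196.67873601] [ 142  180   99   44 1519] [0.56101115 0.15976041 0.01184744]
plate [347.51913394 209.20090634] [ 312  194   97   59 1986] [ 0.53737259 -0.13899044  0.01210796]
plate [202.61474521 238.29815685] [ 149  209   99   56 2767] [0.46665611 0.13372374 0.01195544]
plate [371.17945076 248.64820076] [ 325  226   85   38 2112] [ 0.44435853 -0.22052813  0.01216799]
top high [180. 220.] 580 mean [0.5062 0.1758 0.1069] max [0.538 0.205 0.117] min [0.475 0.142 0.095] [108. 102.  91.]
top high [256. 209.] 58 mean [0.5244 0.0347 0.1605] max [0.531 0.04  0.169] min [0.519 0.028 0.114] [66. 63. 55.]
    slice 0.1 [0.5188 0.0366 0.1141] 1
    slice 0.12 [0.5197 0.0367 0.1252] 4
    slice 0.14 [0.519  0.034  0.1525] 3
    slice 0.155 [0.5251 0.0345 0.1647] 51
top high [125. 268.] 138 mean [0.4211 0.2676 0.1417] max [0.427 0.277 0.167] min [0.413 0.264 0.096] [62. 61. 51.]
    slice 0.1 [0.4214 0.2659 0.11  ] 26
    slice 0.12 [0.4218 0.2661 0.131 ] 30
    slice 0.14 [0.4218 0.2665 0.1517] 29
    slice 0.155 [0.4204 0.2697 0.1633] 57
top high [315. 268.] 98 mean [ 0.4208 
[... 2270 characters left out ...]
166] min [0.354 0.024 0.03 ] [111. 109.  90.]
side >30 [280. 147.] 322 max [0.7   0.325 0.053] min [0.667 0.22  0.03 ] [167. 113.  63.]
side >30 [323. 209.] 545 max [0.7   0.022 0.071] min [ 0.662 -0.089  0.03 ] [145. 135. 121.]
side >30 [238. 255.] 3082 max [0.541 0.028 0.166] min [ 0.345 -0.263  0.03 ] [135. 125. 109.]
side >30 [253. 217.] 237 max [0.56  0.031 0.043] min [ 0.502 -0.032  0.03 ] [162. 141. 127.]
side >30 [363. 283.] 280 max [ 0.7   -0.201  0.047] min [ 0.68 -0.3   0.03] [156. 141. 120.]
side >30 [285. 299.] 158 max [ 0.526 -0.254  0.091] min [ 0.5   -0.298  0.031] [136. 125. 110.]
side >30 [181. 324.] 126 max [ 0.348 -0.284  0.099] min [ 0.316 -0.3    0.093] [102.  92.  83.]
```

```bash
python3 - <<'E'
from h import *
z=np.load('/tmp/top0.npz');a,d=z['a'],z['d'];D,o,W=pts('top',d)
ok=(W[...,0]>.38)&(W[...,0]<.62)&(W[...,1]>.04)&(W[...,1]<.29)&(d>0)
m=ok&(W[...,2]>.007)&(W[...,2]<.016)
m=cv2.morphologyEx(m.astype(np.uint8),cv2.MORPH_OPEN,np.ones((3,3)))>0
P=W[m][:,:2].astype(np.float32)
rc=cv2.minAreaRect(P);print(rc)
b=cv2.boxPoints(rc);print(b)
# rim
m=ok&(W[...,2]>.107)&(W[...,2]<.118)
q=W[m]
c,rad=cv2.minEnclosingCircle(q[:,:2].astype(np.float32));print(c,rad,len(q))
z=np.load('/tmp/side0.npz');_,_,W2=pts('side',z['d'])
q=W2[(W2[...,2]>.106)&(W2[...,2]<.118)&(np.abs(W2[...,0]-.507)<.05)&(np.abs(W2[...,1]-.174)<.05)]
print(cv2.minEnclosingCircle(q[:,:2].astype(np.float32)))
C=np.array([.421,.2695]);L=np.array([.5248,.0330])
from scipy.optimize import least_squares
def model(v):
    x,y,t,qc,ql=v;R=np.array([[np.cos(t),-np.sin(t)],[np.sin(t),np.cos(t)]])
    f=lambda X,Y:R@np.array([X,Y])+[x,y]
    s,c=np.sin,np.cos
    return f(-.06*c(qc)-.06*s(qc),.06+.06*s(qc)-.06*c(qc)),f(.022-.065*c(ql),-.082-.065*s(ql)),R
ctr=np.array(c)
ang=[np.arctan2(*(b[(i+1)%4]-b[i])[::-1]) for i in range(4)];print(np.degrees(ang))
t0=min(((x+np.pi/4)%(np.pi/2)-np.pi/4 for x in ang),key=abs)
def res(v):
    p,l,R=model(v);return np.r_[(p-C)/.002,(l-L)/.002,(v[:2]-ctr)/.0015,(v[2]-t0)/.02]
for ti in(0,np.pi):
  s=least_squares(res,[*ctr,t0,1.2,1.3]);
v=s.x;print('fit',v.round(4),s.fun.round(2),np.degrees(v[2]))
np.save('fit.npy',v)
E
```

```text
((0.5070203542709351, 0.16456808149814606), (0.15102943778038025, 0.21026480197906494), 10.00771427154541)
[[0.41438466 0.25497782]
 [0.45092466 0.04791233]
 [0.59965605 0.07415834]
 [0.5631161  0.28122383]]
(0.4712487459182739, 0.2085065394639969) 0.08216271549463272 339
((0.5075202584266663, 0.17292740941047668), 0.03402074798941612)
[ -79.99227    10.007717  100.007706 -169.99228 ]
fit [0.4849 0.1959 0.0329 1.0348 1.7221] [-10.48   2.3   -1.66   8.89   9.1   -8.4   -7.09] 1.8866674751658827
```

```bash
cat >> h.py <<'E'
def model(v):
    x,y,t,qc,ql=v;R=np.array([[np.cos(t),-np.sin(t)],[np.sin(t),np.cos(t)]])
    f=lambda X,Y:R@np.array([X,Y])+[x,y]
    s,c=np.sin,np.cos
    return f(-.06*c(qc)-.06*s(qc),.06+.06*s(qc)-.06*c(qc)),f(.022-.065*c(ql),-.082-.065*s(ql)),R
E
python3 - <<'E'
from h import *
z=np.load('/tmp/top0.npz');_,_,W2=pts('top',z['d'])
q=W2[(W2[...,2]>.106)&(W2[...,2]<.118)&(np.abs(W2[...,0]-.507)<.05)&(np.abs(W2[...,1]-.174)<.05)]
print(cv2.minEnclosingCircle(q[:,:2].astype(np.float32)))
C=np.array([.421,.2695]);L=np.array([.5248,.0330])
ctr=np.array([.507,.1735]);t0=np.radians(10)
from scipy.optimize import least_squares
def res(v):
    p,l,R=model(v);return np.r_[(p-C)/.002,(l-L)/.002,(v[:2]-ctr)/.0015,(v[2]-t0)/.02]
s=least_squares(res,[*ctr,t0,1.2,1.3])
v=s.x;print('fit',v.round(4),s.fun.round(2),np.degrees(v[2]));np.save('fit.npy',v)
for qc in np.linspace(v[3],-.05,8):print('clamp',qc.round(3),model([*v[:3],qc,0])[0].round(4))
for ql in np.linspace(v[4],-.05,8):print('latch',ql.round(3),model([*v[:3],0,ql])[1].round(4))
s=r.get_state()
from scipy.spatial.transform import Rotation as Ro
print(s['clock'],s['tool_pos'],Ro.from_quat(s['eef_rot']).as_matrix().round(3))
E
```

```text
((0.5060194730758667, 0.17280490696430206), 0.032894667237997055)
fit [0.5071 0.1731 0.1702 1.4115 1.1249] [-0.14  0.07  0.07  0.25  0.05 -0.24 -0.22] 9.749154347291581
clamp 1.411 [0.4207 0.2696]
clamp 1.203 [0.4146 0.253 ]
clamp 0.994 [0.4121 0.2355]
clamp 0.785 [0.4133 0.2179]
clamp 0.576 [0.4181 0.2009]
clamp 0.368 [0.4263 0.1852]
clamp 0.159 [0.4376 0.1716]
clamp -0.05 [0.4515 0.1606]
latch 1.125 [0.5249 0.0335]
latch 0.957 [0.5147 0.0373]
latch 0.789 [0.5053 0.0428]
latch 0.621 [0.497  0.0498]
latch 0.454 [0.4899 0.0581]
latch 0.286 [0.4843 0.0674]
latch 0.118 [0.4803 0.0776]
latch -0.05 [0.4781 0.0883]
0.1 [ 0.17720144 -0.59881548  0.26300163] [[ 0.959  0.284 -0.001]
 [ 0.284 -0.959  0.002]
 [-0.    -0.002 -1.   ]]
```

```bash
cat >> h.py <<'E'
from scipy.spatial.transform import Rotation as Ro
def delta(p,s=None):
    s=s or r.get_state();R=Ro.from_quat(s['eef_rot']).as_matrix()
    return (R.T@(np.array(p)-s['tool_pos'])/.06).round(2)
E
python3 - <<'E'
from h import *
for p in [(.40,-.35,.263),(.5,-.15,.263),(.46,.1,.263),(.421,.2695,.235)]:print(p,delta(p))
E
```

```text
(0.4, -0.35, 0.263) [ 4.74 -2.92  0.  ]
(0.5, -0.15, 0.263) [ 7.28 -5.65  0.01]
(0.46, 0.1, 0.263) [ 7.83 -9.83  0.01]
(0.421, 0.2695, 0.235) [  8.   -12.72   0.49]
```

>>> servo_tool(deltas=[{"dx": 0.8, "dy": -0.5, "dz": 0, "hand": 60}, {"dx": 1.6, "dy": -1.0, "hand": 60}, {"dx": 2.4, "dy": -1.5, "hand": 60}, {"dx": 3.2, "dy": -2.0, "hand": 60}, {"dx": 4.0, "dy": -2.5, "hand": 60}, {"dx": 4.74, "dy": -2.92, "hand": 60}, {"dx": 5.4, "dy": -3.6, "hand": 60}, {"dx": 6.0, "dy": -4.3, "hand": 60}, {"dx": 6.6, "dy": -5.0, "hand": 60}, {"dx": 7.28, "dy": -5.65, "hand": 60}], newtons=20)

```text
schema error: expected keys dx, dy, dz, ax, ay, az, hand
```

```bash
python3 - <<'E'
from h import *
s=r.get_state();print(s['clock'],s['tool_pos'],s['q'].round(2) if hasattr(s['q'],'round') else s['q'])
for p in [(.46,.1,.263),(.421,.2695,.235)]:print(p,delta(p))
E
```

```text
0.1 [ 0.17720144 -0.59881548  0.26300163] [ 1.32  0.69 -0.19  1.57  0.16  0.9  -0.22]
(0.46, 0.1, 0.263) [ 7.83 -9.83  0.01]
(0.421, 0.2695, 0.235) [  8.   -12.72   0.49]
```

>>> servo_tool(deltas=[{"dx": 0.8, "dy": -0.5, "dz": 0, "ax": 0, "ay": 0, "az": 0, "hand": 60}, {"dx": 1.6, "dy": -1.0, "dz": 0, "ax": 0, "ay": 0, "az": 0, "hand": 60}, {"dx": 2.4, "dy": -1.5, "dz": 0, "ax": 0, "ay": 0, "az": 0, "hand": 60}, {"dx": 3.2, "dy": -2.0, "dz": 0, "ax": 0, "ay": 0, "az": 0, "hand": 60}, {"dx": 4.0, "dy": -2.5, "dz": 0, "ax": 0, "ay": 0, "az": 0, "hand": 60}, {"dx": 4.74, "dy": -2.92, "dz": 0, "ax": 0, "ay": 0, "az": 0, "hand": 60}, {"dx": 5.4, "dy": -3.6, "dz": 0, "ax": 0, "ay": 0, "az": 0, "hand": 60}, {"dx": 6.0, "dy": -4.3, "dz": 0, "ax": 0, "ay": 0, "az": 0, "hand": 60}, {"dx": 6.6, "dy": -5.0, "dz": 0, "ax": 0, "ay": 0, "az": 0, "hand": 60}, {"dx": 7.28, "dy": -5.65, "dz": 0, "ax": 0, "ay": 0, "az": 0, "hand": 60}], newtons=20)

```text
clock: 1.35
tool_pos: [0.5001, -0.1487, 0.2635]
eef_rot: [0.99, 0.143, -0.0, -0.0]
contact_force: [0.2, -0.2, 0.4]
opening: 0.681
```

```bash
python3 - <<'E'
from h import *
s=r.get_state();print(s['clock'],s['tool_pos'],s['q'].round(2),Ro.from_quat(s['eef_rot']).as_matrix().round(3))
for p in [(.46,.1,.263),(.421,.2695,.235)]:print(p,delta(p))
E
```

```text
1.35 [ 0.50010746 -0.14865284  0.26352263] [ 0.29  0.55 -0.14  1.88  0.11  0.72 -1.2 ] [[ 0.959  0.284 -0.001]
 [ 0.284 -0.959 -0.   ]
 [-0.001 -0.    -1.   ]]
(0.46, 0.1, 0.263) [ 0.53 -4.16  0.01]
(0.421, 0.2695, 0.235) [ 0.71 -7.06  0.48]
```

>>> servo_tool(deltas=[{"dx": 0.1, "dy": -0.9, "dz": 0, "ax": 0, "ay": 0, "az": 0, "hand": 60}, {"dx": 0.2, "dy": -1.8, "dz": 0, "ax": 0, "ay": 0, "az": 0, "hand": 60}, {"dx": 0.3, "dy": -2.7, "dz": 0, "ax": 0, "ay": 0, "az": 0, "hand": 60}, {"dx": 0.4, "dy": -3.6, "dz": 0, "ax": 0, "ay": 0, "az": 0, "hand": 60}, {"dx": 0.5, "dy": -4.5, "dz": 0, "ax": 0, "ay": 0, "az": 0, "hand": 60}, {"dx": 0.6, "dy": -5.4, "dz": 0, "ax": 0, "ay": 0, "az": 0, "hand": 60}, {"dx": 0.7, "dy": -6.3, "dz": 0.1, "ax": 0, "ay": 0, "az": 0, "hand": 60}, {"dx": 0.71, "dy": -7.06, "dz": 0.3, "ax": 0, "ay": 0, "az": 0, "hand": 60}, {"dx": 0.71, "dy": -7.06, "dz": 0.48, "ax": 0, "ay": 0, "az": 0, "hand": 60}, {"dx": 0.71, "dy": -7.06, "dz": 0.48, "ax": 0, "ay": 0, "az": 0, "hand": 60}])

```text
clock: 2.6
tool_pos: [0.4202, 0.2667, 0.234]
eef_rot: [0.99, 0.143, -0.001, 0.001]
contact_force: [0.6, 0.1, -0.5]
opening: 0.683
```

```bash
python3 - <<'E'
from h import *
s=r.get_state();print(s['clock'],s['tool_pos'],s['q'].round(2),Ro.from_quat(s['eef_rot']).as_matrix().round(3))
for p in [(.4208,.2695,.147)]:print(p,delta(p))
a,d=eyes.snapshot('side');cv2.imwrite('pics/side1.png',cv2.resize(a[80:260,100:340,::-1],None,fx=3,fy=3))
E
```

```text
2.6 [0.42016111 0.26668262 0.23395917] [-0.61  0.57 -0.08  1.98  0.07  0.6  -2.02] [[ 0.959  0.283 -0.002]
 [ 0.283 -0.959 -0.003]
 [-0.003  0.002 -1.   ]]
(0.4208, 0.2695, 0.147) [ 0.03 -0.04  1.45]
```

View pics/side1.png

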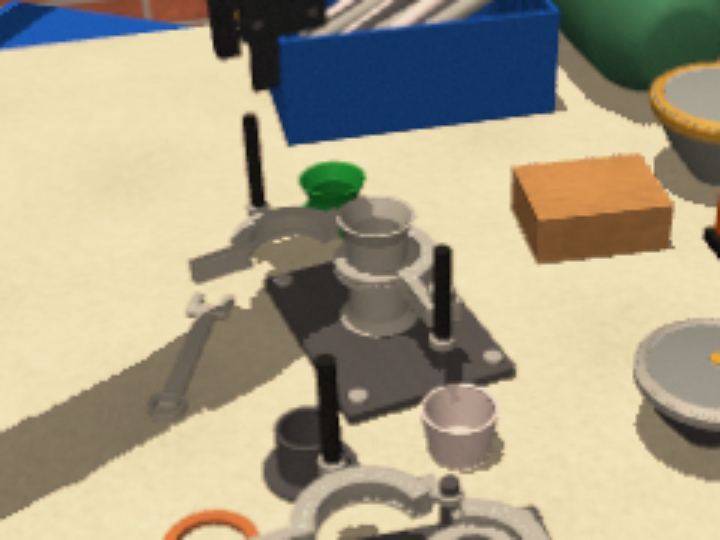

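The fingers (crop (225–275, 10–90)) hang over the clamp pin (255,160). I'll descend and grip it.

>>> servo_tool(deltas=[{"dx": 0, "dy": 0, "dz": 0.5, "ax": 0, "ay": 0, "az": 0, "hand": 60}, {"dx": 0, "dy": 0, "dz": 1.0, "ax": 0, "ay": 0, "az": 0, "hand": 60}, {"dx": 0, "dy": 0, "dz": 1.45, "ax": 0, "ay": 0, "az": 0, "hand": 60}, {"dx": 0, "dy": 0, "dz": 1.45, "ax": 0, "ay": 0, "az": 0, "hand": 40}, {"dx": 0, "dy": 0, "dz": 1.45, "ax": 0, "ay": 0, "az": 0, "hand": 20}, {"dx": 0, "dy": 0, "dz": 1.45, "ax": 0, "ay": 0, "az": 0, "hand": 8}, {"dx": 0, "dy": 0, "dz": 1.45, "ax": 0, "ay": 0, "az": 0, "hand": 8}, {"dx": 0, "dy": 0, "dz": 1.45, "ax": 0, "ay": 0, "az": 0, "hand": 8}, {"dx": 0, "dy": 0, "dz": 1.45, "ax": 0, "ay": 0, "az": 0, "hand": 8}], newtons=20)

```text
clock: 3.78
tool_pos: [0.4197, 0.269, 0.1483]
eef_rot: [0.99, 0.144, -0.0, -0.001]
contact_force: [-4.8, 2.2, 5.7]
opening: 0.149
```

```bash
python3 - <<'E'
from h import *
s=r.get_state();print(s['clock'],s['tool_pos'],s['opening'],s['contact_force'],s['q'].round(2))
v=np.load('fit.npy');R=Ro.from_quat(s['eef_rot']).as_matrix()
p0=model(v)[0]
print(p0)
for qc in [1.411,1.3,1.15,1.0,.85,.7,.55,.4,.25,.12,0.03,-.03]:
    p=model([*v[:3],qc,0])[0]-p0
    print(qc,(R.T@np.r_[p,0]/.06).round(2))
E
```

```text
3.775 [0.41974561 0.26904443 0.14830139] 0.14911327108845845 [-4.76998801  2.18103032  5.69959781] [-0.63  0.72 -0.06  2.05  0.1   0.38 -2.04]
[0.42072727 0.26963374]
1.411 [-0.  0. -0.]
1.3 [-0.1   0.12 -0.  ]
1.15 [-0.21  0.3  -0.  ]
1.0 [-0.3  0.5 -0. ]
0.85 [-0.35  0.7  -0.  ]
0.7 [-0.37  0.91 -0.  ]
0.55 [-0.37  1.12 -0.  ]
0.4 [-0.33  1.33 -0.  ]
0.25 [-0.25  1.53 -0.  ]
0.12 [-0.17  1.69 -0.  ]
0.03 [-0.1  1.8 -0. ]
-0.03 [-0.05  1.87 -0.  ]
```

>>> servo_tool(deltas=[{"dx": -0.1, "dy": 0.12, "dz": 0, "ax": 0, "ay": 0, "az": 0, "hand": 8}, {"dx": -0.21, "dy": 0.3, "dz": 0, "ax": 0, "ay": 0, "az": 0, "hand": 8}, {"dx": -0.3, "dy": 0.5, "dz": 0, "ax": 0, "ay": 0, "az": 0, "hand": 8}, {"dx": -0.35, "dy": 0.7, "dz": 0, "ax": 0, "ay": 0, "az": 0, "hand": 8}, {"dx": -0.37, "dy": 0.91, "dz": 0, "ax": 0, "ay": 0, "az": 0, "hand": 8}, {"dx": -0.37, "dy": 1.12, "dz": 0, "ax": 0, "ay": 0, "az": 0, "hand": 8}, {"dx": -0.33, "dy": 1.33, "dz": 0, "ax": 0, "ay": 0, "az": 0, "hand": 8}, {"dx": -0.25, "dy": 1.53, "dz": 0, "ax": 0, "ay": 0, "az": 0, "hand": 8}, {"dx": -0.17, "dy": 1.69, "dz": 0, "ax": 0, "ay": 0, "az": 0, "hand": 8}, {"dx": -0.17, "dy": 1.69, "dz": 0, "ax": 0, "ay": 0, "az": 0, "hand": 8}])

```text
clock: 5.03
tool_pos: [0.4406, 0.1672, 0.1482]
eef_rot: [0.99, 0.143, 0.001, 0.0]
contact_force: [-1.7, 0.5, 5.9]
opening: 0.149
```

```bash
python3 - <<'E'
from h import *
s=r.get_state();print(s['clock'],s['tool_pos'],s['opening'],s['contact_force'],s['q'].round(2))
v=np.load('fit.npy')
for qc in [.2,.12,0]: print(qc,model([*v[:3],qc,0])[0])
a,d=eyes.snapshot('side');cv2.imwrite('pics/side2.png',cv2.resize(a[80:260,100:340,::-1],None,fx=3,fy=3))
E
```

```text
5.025 [0.44063813 0.16717273 0.14824081] 0.14865486271968498 [-1.65707697  0.46118259  5.88370271] [-0.41  0.7  -0.08  2.13  0.16  0.32 -1.91]
0.2 [0.43514912 0.17409105]
0.12 [0.43999632 0.1693413 ]
0 [0.44793942 0.16298027]
```

View pics/side2.png

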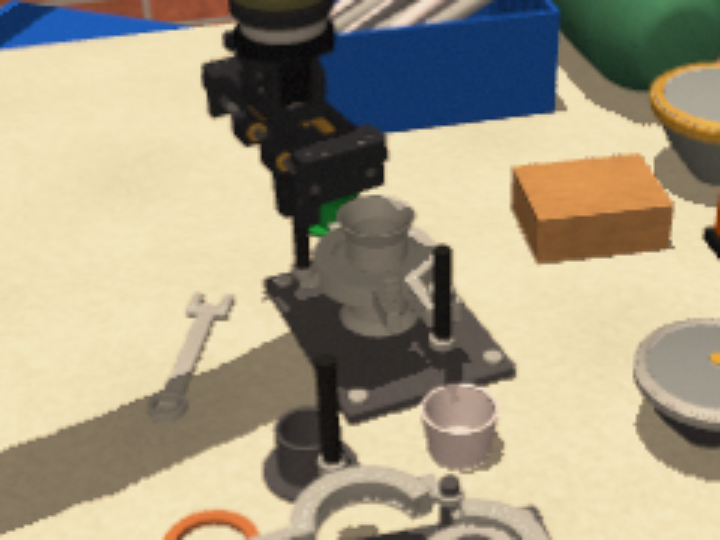

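The clamp pin (300,240 in the crop) is almost at its shut position, and the pipe stands untouched at (375,225). I'll push it to the stop.

>>> servo_tool(deltas=[{"dx": 0.05, "dy": 0.08, "dz": 0, "ax": 0, "ay": 0, "az": 0, "hand": 8}, {"dx": 0.1, "dy": 0.15, "dz": 0, "ax": 0, "ay": 0, "az": 0, "hand": 8}, {"dx": 0.15, "dy": 0.21, "dz": 0, "ax": 0, "ay": 0, "az": 0, "hand": 8}, {"dx": 0.15, "dy": 0.21, "dz": 0, "ax": 0, "ay": 0, "az": 0, "hand": 8}, {"dx": 0.15, "dy": 0.21, "dz": 0, "ax": 0, "ay": 0, "az": 0, "hand": 8}])

```text
clock: 5.7
tool_pos: [0.4456, 0.1631, 0.1481]
eef_rot: [0.989, 0.147, -0.004, -0.002]
contact_force: [-15.7, 12.9, 14.5]
opening: 0.148
```

>>> servo_tool(deltas=[{"dx": -0.05, "dy": -0.07, "dz": 0, "ax": 0, "ay": 0, "az": 0, "hand": 50}, {"dx": -0.05, "dy": -0.07, "dz": 0, "ax": 0, "ay": 0, "az": 0, "hand": 50}, {"dx": -0.05, "dy": -0.07, "dz": 0, "ax": 0, "ay": 0, "az": 0, "hand": 50}, {"dx": -0.05, "dy": -0.07, "dz": -0.5, "ax": 0, "ay": 0, "az": 0, "hand": 50}, {"dx": -0.05, "dy": -0.07, "dz": -1.0, "ax": 0, "ay": 0, "az": 0, "hand": 50}, {"dx": -0.05, "dy": -0.07, "dz": -1.5, "ax": 0, "ay": 0, "az": 0, "hand": 50}, {"dx": -0.05, "dy": -0.07, "dz": -1.5, "ax": 0, "ay": 0, "az": 0, "hand": 50}])

```text
clock: 6.58
tool_pos: [0.4494, 0.1613, 0.2395]
eef_rot: [0.99, 0.143, 0.002, -0.0]
contact_force: [0.5, -0.7, -0.1]
opening: 0.569
```

```bash
python3 - <<'E'
from h import *
s=r.get_state();print(s['clock'],s['tool_pos'],s['opening'],s['contact_force'],s['q'].round(2))
for p in [(.5248,.0332,.235)]:print(p,delta(p))
z=0
for n in('side','top'):
    a,d=eyes.snapshot(n);_,_,W=pts(n,d)
    for nm,c in(('C',(.448,.163)),('L',(.525,.033))):
        m=(d>0)&(W[...,2]>.118)&(W[...,2]<.172)&(np.hypot(W[...,0]-c[0],W[...,1]-c[1])<.03)
        t=m&(W[...,2]>.158)
        print(n,nm,W[m].mean(0).round(4),m.sum(),W[t].mean(0).round(4),t.sum())
    cv2.imwrite('pics/%s3.png'%n,cv2.resize(a[80:300,60:360,::-1],None,fx=2.6,fy=2.6))
E
```

```text
6.575 [0.44944307 0.16130635 0.23951395] 0.569077346344197 [ 0.49293001 -0.66354917 -0.14501007] [-0.35  0.54 -0.13  2.03  0.13  0.58 -1.86]
(0.5248, 0.0332, 0.235) [0.6  2.4  0.08]
side C [0.4469 0.1587 0.144 ] 108 [0.4472 0.161  0.1627] 23
side L [0.5246 0.0293 0.1439] 119 [0.5251 0.0307 0.1625] 29
top C [0.4486 0.1575 0.1446] 32 [0.4484 0.1569 0.1625] 8
top L [0.5246 0.0347 0.1618] 56 [0.5251 0.0345 0.1645] 51
```

View pics/side3.png

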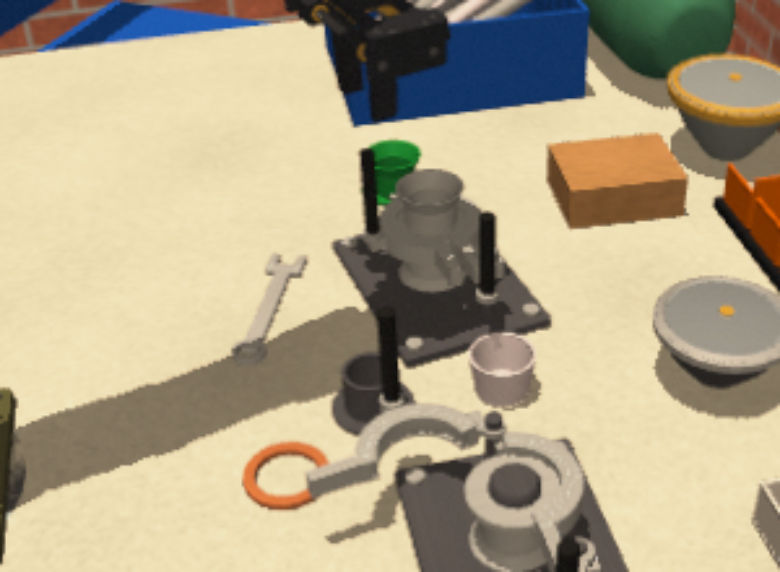

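View pics/top3.png

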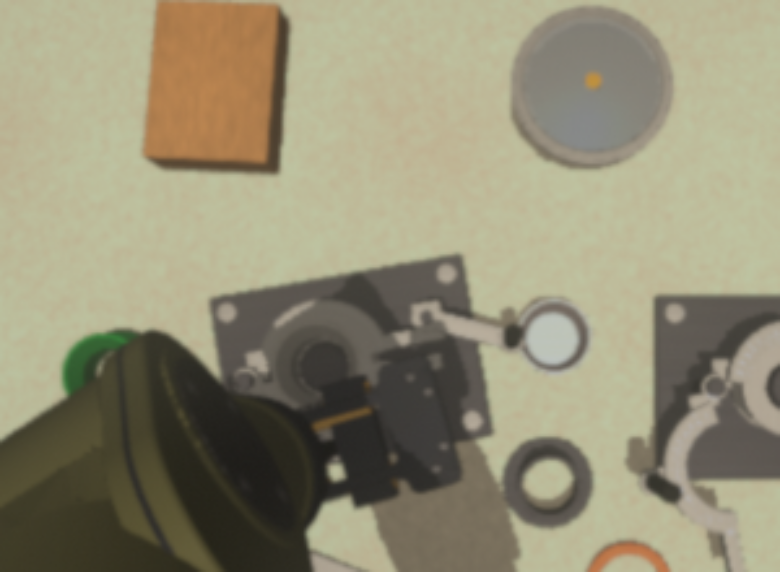

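The ring is shut, with its pin at about (0.447, 0.162) against an expected (0.448, 0.163). The pipe is upright and the latch pin is still swung out. Moving to the latch pin.

>>> servo_tool(deltas=[{"dx": 0.15, "dy": 0.6, "dz": 0, "ax": 0, "ay": 0, "az": -1, "hand": 50}, {"dx": 0.3, "dy": 1.2, "dz": 0, "ax": 0, "ay": 0, "az": -2, "hand": 50}, {"dx": 0.45, "dy": 1.8, "dz": 0, "ax": 0, "ay": 0, "az": -3, "hand": 50}, {"dx": 0.6, "dy": 2.4, "dz": 0.08, "ax": 0, "ay": 0, "az": -4, "hand": 50}, {"dx": 0.6, "dy": 2.4, "dz": 0.08, "ax": 0, "ay": 0, "az": -4, "hand": 50}, {"dx": 0.6, "dy": 2.4, "dz": 0.08, "ax": 0, "ay": 0, "az": -4, "hand": 50}])

```text
clock: 7.42
tool_pos: [0.5223, 0.0342, 0.232]
eef_rot: [0.938, 0.346, -0.001, -0.001]
contact_force: [0.2, 0.6, -0.5]
opening: 0.569
```

```bash
python3 - <<'E'
from h import *
s=r.get_state();print(s['clock'],s['tool_pos'],s['opening'],s['contact_force'],s['q'].round(2))
for p in [(.5248,.0333,.147)]:print(p,delta(p))
E
```

```text
7.425 [0.52228819 0.03416895 0.23203414] 0.5688583934702781 [ 0.17511788  0.61158793 -0.47225169] [ 0.03  0.61 -0.29  1.9   0.26  0.67 -1.28]
(0.5248, 0.0333, 0.147) [0.02 0.04 1.42]
```

>>> servo_tool(deltas=[{"dx": 0.01, "dy": 0.02, "dz": 0.5, "ax": 0, "ay": 0, "az": 0, "hand": 50}, {"dx": 0.02, "dy": 0.03, "dz": 1.0, "ax": 0, "ay": 0, "az": 0, "hand": 50}, {"dx": 0.02, "dy": 0.03, "dz": 1.42, "ax": 0, "ay": 0, "az": 0, "hand": 50}, {"dx": 0.02, "dy": 0.03, "dz": 1.42, "ax": 0, "ay": 0, "az": 0, "hand": 30}, {"dx": 0.02, "dy": 0.03, "dz": 1.42, "ax": 0, "ay": 0, "az": 0, "hand": 18}, {"dx": 0.02, "dy": 0.03, "dz": 1.42, "ax": 0, "ay": 0, "az": 0, "hand": 8}, {"dx": 0.02, "dy": 0.03, "dz": 1.42, "ax": 0, "ay": 0, "az": 0, "hand": 8}, {"dx": 0.02, "dy": 0.03, "dz": 1.42, "ax": 0, "ay": 0, "az": 0, "hand": 8}])

```text
clock: 8.43
tool_pos: [0.5258, 0.0335, 0.1487]
eef_rot: [0.938, 0.346, 0.001, 0.0]
contact_force: [0.0, 0.9, 5.7]
opening: 0.152
```

```bash
python3 - <<'E'
from h import *
s=r.get_state();print(s['clock'],s['tool_pos'],s['opening'],s['contact_force'],s['q'].round(2))
v=np.load('fit.npy');R=Ro.from_quat(s['eef_rot']).as_matrix()
p0=model(v)[1]
for q in [1.125,1.0,.85,.7,.55,.4,.25,.12,0.04,-.03,-.08]:
    p=model([*v[:3],0,q])[1]
    print(q,p.round(4),(R.T@np.r_[p-p0,0]/.06).round(2))
E
```

```text
8.425 [0.52578081 0.03345503 0.1487289 ] 0.1515097496843256 [6.13454930e-04 8.89893675e-01 5.73121158e+00] [-0.02  0.74 -0.22  1.96  0.33  0.47 -1.34]
1.125 [0.525  0.0335] [0. 0. 0.]
1.0 [0.5173 0.0362] [-0.07 -0.12 -0.  ]
0.85 [0.5086 0.0407] [-0.13 -0.27 -0.  ]
0.7 [0.5007 0.0464] [-0.17 -0.42 -0.  ]
0.55 [0.4938 0.0532] [-0.18 -0.59 -0.  ]
0.4 [0.4879 0.061 ] [-0.17 -0.75 -0.  ]
0.25 [0.4833 0.0695] [-0.14 -0.91 -0.  ]
0.12 [0.4804 0.0775] [-0.09 -1.04 -0.  ]
0.04 [0.4791 0.0825] [-0.05 -1.12 -0.  ]
-0.03 [0.4783 0.087 ] [-0.01 -1.18 -0.  ]
-0.08 [0.4779 0.0902] [ 0.02 -1.23 -0.  ]
```

>>> servo_tool(deltas=[{"dx": -0.07, "dy": -0.12, "dz": 0, "ax": 0, "ay": 0, "az": 0, "hand": 8}, {"dx": -0.13, "dy": -0.27, "dz": 0, "ax": 0, "ay": 0, "az": 0, "hand": 8}, {"dx": -0.17, "dy": -0.42, "dz": 0, "ax": 0, "ay": 0, "az": 0, "hand": 8}, {"dx": -0.18, "dy": -0.59, "dz": 0, "ax": 0, "ay": 0, "az": 0, "hand": 8}, {"dx": -0.17, "dy": -0.75, "dz": 0, "ax": 0, "ay": 0, "az": 0, "hand": 8}, {"dx": -0.14, "dy": -0.91, "dz": 0, "ax": 0, "ay": 0, "az": 0, "hand": 8}, {"dx": -0.09, "dy": -1.04, "dz": 0, "ax": 0, "ay": 0, "az": 0, "hand": 8}, {"dx": -0.04, "dy": -1.13, "dz": 0, "ax": 0, "ay": 0, "az": 0, "hand": 8}, {"dx": 0.01, "dy": -1.22, "dz": 0, "ax": 0, "ay": 0, "az": 0, "hand": 8}, {"dx": 0.01, "dy": -1.22, "dz": 0, "ax": 0, "ay": 0, "az": 0, "hand": 8}])

```text
clock: 9.68
tool_pos: [0.4773, 0.0861, 0.1479]
eef_rot: [0.939, 0.345, -0.002, 0.002]
contact_force: [1.7, -7.4, 5.0]
opening: 0.148
```

>>> servo_tool(deltas=[{"dx": 0, "dy": -0.03, "dz": 0, "ax": 0, "ay": 0, "az": 0, "hand": 8}, {"dx": 0, "dy": -0.03, "dz": 0, "ax": 0, "ay": 0, "az": 0, "hand": 8}, {"dx": 0, "dy": 0.04, "dz": 0, "ax": 0, "ay": 0, "az": 0, "hand": 45}, {"dx": 0, "dy": 0.04, "dz": 0, "ax": 0, "ay": 0, "az": 0, "hand": 45}, {"dx": 0, "dy": 0.04, "dz": 0, "ax": 0, "ay": 0, "az": 0, "hand": 45}, {"dx": 0, "dy": 0.04, "dz": -0.5, "ax": 0, "ay": 0, "az": 0, "hand": 45}, {"dx": 0, "dy": 0.04, "dz": -1.0, "ax": 0, "ay": 0, "az": 0, "hand": 45}, {"dx": 0, "dy": 0.04, "dz": -1.7, "ax": 0, "ay": 0, "az": 0, "hand": 45}, {"dx": 0, "dy": 0.8, "dz": -2.0, "ax": 0, "ay": 0, "az": 0, "hand": 45}, {"dx": 0, "dy": 1.6, "dz": -2.0, "ax": 0, "ay": 0, "az": 0, "hand": 45}])

```text
clock: 10.92
tool_pos: [0.5418, 0.0168, 0.2699]
eef_rot: [0.938, 0.347, 0.002, 0.0]
contact_force: [0.7, 1.0, -0.8]
opening: 0.512
```

>>> servo_tool(deltas=[{"dx": 0.5, "dy": 0.8, "dz": 0, "ax": 0, "ay": 0, "az": 0, "hand": 45}, {"dx": 0.5, "dy": 1.6, "dz": 0, "ax": 0, "ay": 0, "az": 0, "hand": 45}, {"dx": 0.5, "dy": 2.4, "dz": 0, "ax": 0, "ay": 0, "az": 0, "hand": 45}, {"dx": 0.5, "dy": 2.4, "dz": 0, "ax": 0, "ay": 0, "az": 0, "hand": 45}])

```text
clock: 11.42
tool_pos: [0.658, -0.0781, 0.2668]
eef_rot: [0.939, 0.343, -0.0, 0.001]
contact_force: [-0.8, -0.3, 0.3]
opening: 0.512
```

```bash
python3 - <<'E'
from h import *
s=r.get_state();print(s['clock'],s['tool_pos'],s['opening'],s['contact_force'])
v=np.load('fit.npy');print(model([*v[:3],0,0])[:2])
for n in('side','top'):
    a,d=eyes.snapshot(n);_,_,W=pts(n,d)
    for nm,c in(('C',(.448,.163)),('L',(.478,.085))):
        m=(d>0)&(W[...,2]>.125)&(W[...,2]<.172)&(np.hypot(W[...,0]-c[0],W[...,1]-c[1])<.03)
        t=m&(W[...,2]>.16)
        print(n,nm,W[m].mean(0).round(4),m.sum(),W[t].mean(0).round(4),t.sum())
    q=W[(W[...,2]>.106)&(W[...,2]<.118)&(np.hypot(W[...,0]-.507,W[...,1]-.173)<.045)]
    print('rim',cv2.minEnclosingCircle(q[:,:2].astype(np.float32)),len(q),q[:,2].mean())
    cv2.imwrite('pics/%s4.png'%n,cv2.resize(a[80:300,60:360,::-1],None,fx=2.6,fy=2.6))
E
```

```text
11.425 [ 0.65799522 -0.0780551   0.26681305] 0.5119538570637927 [-0.82583527 -0.26455851  0.26283627]
(array([0.44793942, 0.16298027]), array([0.47857938, 0.08504317]))
side C [0.4469 0.1586 0.1474] 96 [0.4476 0.1605 0.1636] 21
side L [0.4778 0.0807 0.1476] 102 [0.4779 0.083  0.1635] 23
rim ((0.5068484544754028, 0.17374911904335022), 0.03350727632641792) 130 0.10976543707830784
top C [0.4468 0.1608 0.1578] 79 [0.4464 0.1624 0.1644] 54
top L [0.4782 0.0844 0.1613] 52 [0.4781 0.085  0.1645] 45
rim ((0.5058754682540894, 0.17294511198997498), 0.03284280747175217) 340 0.11058700671381345
```

View pics/side4.png

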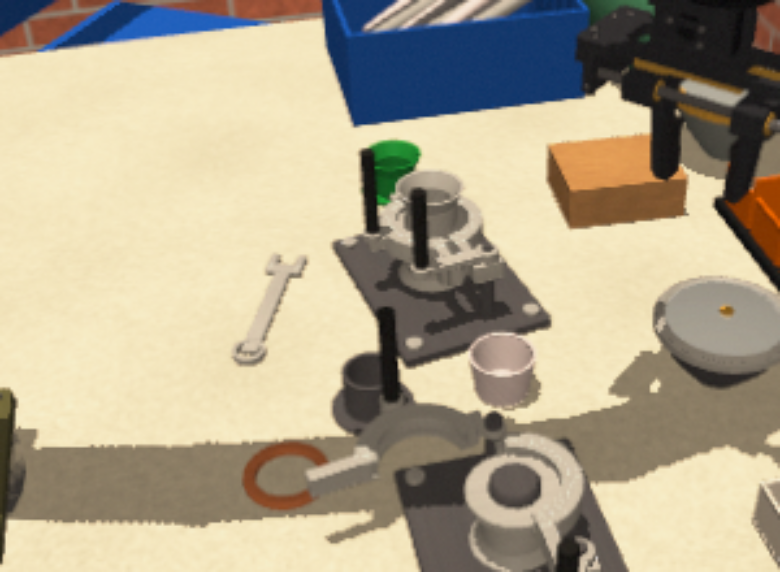

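View pics/top4.png

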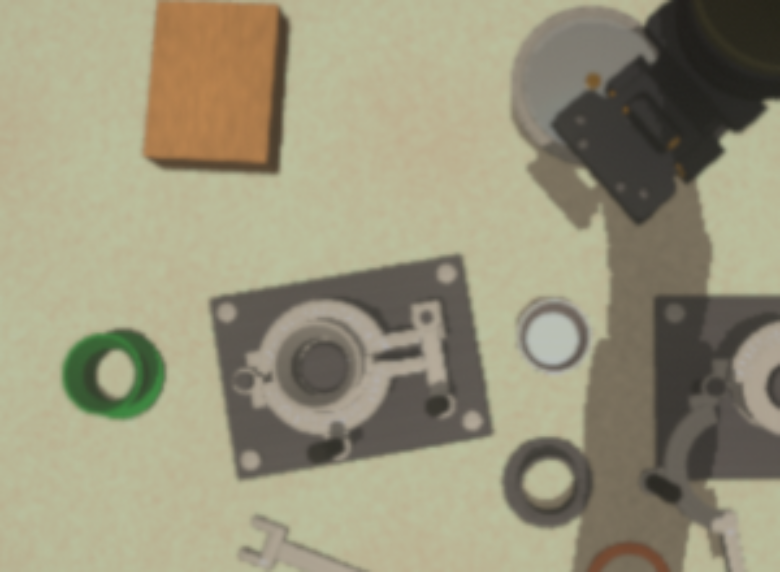

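```bash
python3 -c "
from h import *
print(r.finish_job())"
```

```text
the job is handed in; nothing more can be done
None
```

I closed the clamp ring on the stand with the tail pipe, swung the latch arm home over the lugs, and let go. I handed the job in at about 11.5 s of the 42 s allowed. I gripped each pin in turn, followed its arc to the stop, and then moved the arm clear.

The last checks in both cameras:

| Item | Measured (m) | Expected (m) | Result |
|---|---|---|---|
| Clamp pin, top view | (0.446, 0.162) | (0.448, 0.163) shut | about 0.01–0.02 rad from shut |
| Latch pin, top view | (0.478, 0.085) | (0.479, 0.085) home | about 0 rad from home |
| Pipe rim centre | (0.506, 0.173), top 0.11 up | (0.507, 0.173) at the start | unmoved, upright and seated |

- **Order:** I checked that the ring was shut with the latch still swung out before starting on the latch.
- **Forces:** Each pin met its stop firmly. The highest reading was about 25 N, when the clamp reached its stop.
- **At hand-in:** The gripper was clear of everything.
- **Failures:** The first move call was refused because its rows lacked some of the required keys, so nothing moved. My first fit of the stand's position was wrong and I redid it before moving. No check failed or disagreed after that.

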